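# Load the reference slide under the leaf spring

### The arm

A 7-joint arm with a two-finger parallel gripper is mounted at the origin on the work surface. World frame = base frame: x ahead of the robot, y to its left, z up, the work surface at z = 0. Lengths are in m, angles in rad, forces in N, time in s.
With the tool pointing down it reaches from about 0.4 to 0.85 m from the base axis. Payload 10.4 kg.
Tool frame: the origin (TCP) lies between the finger pads; the fingertips stand ahead of it and the grasp point (between the pads) lies 3 mm ahead of it (r.tips_ahead is the z of the fingertips in the tool frame, in m); z points along the fingers, y is the line along which they close (so a half turn about z gives the same grasp; the last joint's range is limited). The gripper opens to 87 mm and grips with 3 to 60 N. Pads are 19 mm wide; open, the fingers measure 117 mm over their backs; the gripper's body (75 mm by 190 mm) begins 51 mm behind the grasp point.
Start: joints at [1.11, 0.332, -0.065, 1.46, 0.022, 1.35, -0.088], TCP at [0.265, -0.566, 0.245] pointing down, gripper open.
Joint ranges: [-2.6, 2.6], [-0.5, 2.12], [-1.47, 1.34], [0.16, 2.42], [-1.27, 4.41], [0.06, 2.06], [-2.6, 2.6]. Speed limits (rad/s): [2.22, 2.22, 2.79, 2.79, 3.14, 3.14, 3.14].

### API

Orientations are given as a unit quaternion [x, y, z, w].
In Python, from bench import telemetry, camera, get_calibration, r gives the robot as it stands.
- The arm moves only by the tool drive_tool, never from a script. Its argument "series" is one flat list of numbers, 7 for each row, row after row: the turn, a rotation vector about the tool's x, y, z in units of 5 degrees (1.0 is 5 degrees), then the shift along the tool's x, y, z in units of 40 mm (1.0 is 40 mm), then the opening, from -1 (shut) to 1 (fully open). A call has 1 to 10 rows; each row is the pose to reach, as a shift and turn from the pose commanded when the call began, along the tool's axes at that moment; what a row does not reach only later rows make up. A row lasts 1/12 s, in which the tool goes at most 41.7 mm and 7.16 degrees, less where a joint would pass 70% of its speed; a pose out of reach is approached as far as the arm can. A call with a gripper value outside its range is refused whole. The fingers move at their own pace and stop on an object; "grip_force" is the grip in N (left out, the last holds). Time passes only in rows, so rows that repeat a pose let the fingers close. It gives the time, the measured TCP pose, the force, the opening and the grip force at its end, in the units of the state.
- telemetry.read_state(): the state, without advancing time (a new reading comes with each control period).
- camera(name): name is "scene" or "top" or "wrist"; returns the picture (480x640x3 uint8, red, green, blue); there is no depth.
- get_calibration(name): a dict with "fovy" (degrees; the focal length in pixels is half the picture's height over the tangent of half this angle, whatever the lens; pixels are square), "cx", "cy" (the principal point, pixels), "xyz" and "rotation" of the camera in the world. Camera axes: x right, y up, looking along -z (the intrinsics and any distortion apply to the point x, -y, -z); pixel columns grow to the right and rows downward; lengths in m; the calibration is good to about 2 mm. A picture is of the moment at which its call begins: read the wrist's pose just before it. get_calibration takes no time and is no camera call; for the wrist camera it gives the pose at the moment of the call.
- r.close_job(): hands the job in; it is judged then, once.
The state is a dict: "time": time; "joint_positions": joint angles; "joint_vel": joint speeds; "joint_torque": joint torques, N m; "ee_pos": TCP position; "eef_rot": TCP orientation; "ft_force": force on the tool from outside, world axes, zero at the start; "torque": the same for the moment, N m; "width": finger opening in m; "grip_force": force on a finger pad.
Only numpy, scipy, OpenCV 4.12 (cv2) and the standard library are available. Lean on these libraries where they do the work, as an engineer would, in place of code of your own. Each camera call takes 0.05 s, during which the arm holds its last target. There are 200 camera calls.

### The job

Load the reference slide into the inspection station: with your fingertips press the slide down firmly against its sprung rest and, keeping it pressed down, push it along the channel so its nose passes beneath the crossbar and the leaf spring, until it is fully home against the end stop and the sprung rest has popped up behind its tail. Only press and push the slide, never lift it out of the channel; leave the other things on the bench where they are, and take your hand away when done.

Things in the scene. Friction and masses are not known exactly. Their poses are not given: they have to be found in the camera images.
- station: Fixed grey metal loading station on a dark base plate 340 x 180 x 12 mm. Origin on the bench top under the channel's centre line; x points along the channel in the slide's direction of travel, z up. Channel 53 mm wide, floor at z = 40 mm, side walls 10 mm thick with tops at z = 51 mm. The sprung rest forms its floor from x = -80 to +16 mm.
- crossbar (a point): Middle of the lower front edge of the crossbar bridging the channel: station x = 92, y = 0, z = 57 mm. The bar reaches from x = 92 to 112 mm, its top is at z = 78 mm, its posts reach to y = +/-47 mm.
- stop (a point): Point on the face of the black end stop, on the channel floor: station x = 180, y = 0, z = 40 mm. The block's top is at z = 64 mm.
- slide: Reference slide: loose flat aluminium plate 160 long (x) x 50 wide x 14 mm thick, 0.3 kg, in the channel, its x along the station's x. Origin at the centre of its underside; nose at x = +80, tail at -80 mm. It starts raised on the rest, origin at station z = 47 mm, where its nose hits the crossbar; pressed flush, z = 40 mm, it clears the bar by 3 mm. Home: origin at station x = 100, z = 40 mm.
- press_pad (a point): On the slide's flat top behind the rib, where fingertips press: slide x = -58, y = 0, z = 14 mm. This flat runs from x = -80 to -38 mm. The raised rib, 8 mm thick, 44 mm wide, 12 mm high, stands across the top from x = -38 to -30 mm; fingertips can push forward on it.
- rest (a joint): Spring-loaded black rest pad in the channel floor under the slide: how far it is pressed down, 0 (up, 7 mm above the floor) to 0.007 m (flush). It pushes up with about 6 N at the top and 10 N when flush. Once the slide's tail is past it, it rises again behind the tail.
- leaf (a joint): Steel leaf spring, 26 mm wide, hinged behind the crossbar at station x = 115, z = 70 mm, sloping down along the travel to its tip near x = 163 mm, 5 mm above the floor. Angle lifted, rad: 0 at rest, about 0.2 when it lies on the slide's top. It presses with 2.5 to 5 N and drags on the slide.
- bolt_a: Bystander: steel bolt 31 mm high standing on its 21 mm head, on the station's base plate beside the channel. Origin under its head.
- bolt_b: Bystander: steel bolt 25 mm high standing on its 21 mm head, on the base plate beside the channel. Origin under its head.
- ring_gauge: Bystander: dark steel ring, 38 mm across and 12 mm high, lying on the base plate beside the channel. Origin at its underside.
- driver: Bystander: screwdriver lying on the bench.
- cleaner: Bystander: bottle 56 mm across, 130 mm high, standing on the bench. Origin at its underside.
- parts_bin: Bystander: grey open bin 130 x 100 x 50 mm on the bench. Origin at its underside.
- brush: Bystander: brush lying on the bench.
Things that resemble listed ones, but are neither listed nor needed, are in the scene too. What is shaped like the slide but green or orange is not meant.

How it is judged:
By the outcome, as a careful person would: the job done as asked, in the order asked, and still so for the second after the job is handed in, with the robot touching nothing.
It also fails if it takes over 38 s, if anything falls off the work surface, if the arm or the gripper's body presses on something with over 40 N, if the wrist force passes 120 N, or if a joint passes its speed limit or range.

## Working session

There is one attempt and no reset: what is moved stays moved. The work goes in short steps, Python scripts to look and compute and a tool call to move; the robot and the scene stay as the last step left them, time stands still between calls to the robot, and variables do not carry over. Pictures are saved under pics/ and viewed, at most 10 in all, crops included, and the job is handed in when it is done.

Besides the shell and the picture viewer there is one more tool, called after "Request:" by a JSON object that holds its "op" and its "data". drive_tool: Moves the arm, as the interface text tells. Its arguments: {"type":"object","properties":{"series":{"type":"array"},"grip_force":{"type":"number"}},"required":["series"]}

```bash
mkdir -p pics
python3 - <<'E'
from bench import telemetry,camera,get_calibration,r
import cv2
for n in("scene","top"):
    cv2.imwrite(f"pics/{n}0.png",camera(n)[:,:,::-1]); print(n,get_calibration(n))
s=telemetry.read_state();print(s,r.tips_ahead)
E
```

```text
scene {'fovy': 51.34800732889396, 'cx': 316.4529828156596, 'cy': 243.36232469181903, 'xyz': array([ 0.94024093, -0.73915917,  0.8128543 ]), 'rotation': array([0.40648643, 0.1053679 , 0.25424633, 0.87122052])}
top {'fovy': 44.80820309165438, 'cx': 320.04313246542415, 'cy': 242.94224500848767, 'xyz': array([0.23307468, 0.02790264, 1.56554798]), 'rotation': array([ 0.06506053, -0.06369675, -0.70222892,  0.70610508])}
{'time': 0.1, 'joint_positions': array([ 1.11039909,  0.33278878, -0.06471138,  1.46085989,  0.02160268,
        1.34990198, -0.0885156 ]), 'joint_vel': array([ 0.00032626, -0.00319371,  0.00024744, -0.00062892, -0.00083159,
        0.00136492,  0.00046371]), 'joint_torque': array([ 1.75880410e-03, -6.24542427e+01,  2.50754954e-02, -3.90715742e+01,
       -6.13799505e-02,  3.66060343e-02,  2.67995034e-05]), 'ee_pos': array([ 0.26483287, -0.56576249,  0.24384471]), 'eef_rot': array([ 9.76135387e-01,  2.17161941e-01, -1.64593099e-04, -6.09358821e-04]), 'ft_force': array([ 0.40917711, -0.34861778,  0.3097898 ]), 'torque': array([0.00532344, 0.01380972, 0.03660589]), 'grip_force': 0.0, 'width': 0.08732927671476606} 0.022
```

View pics/top0.png

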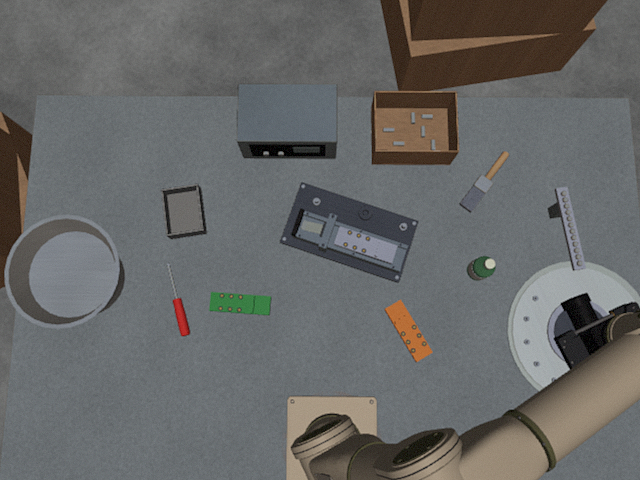

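View pics/scene0.png

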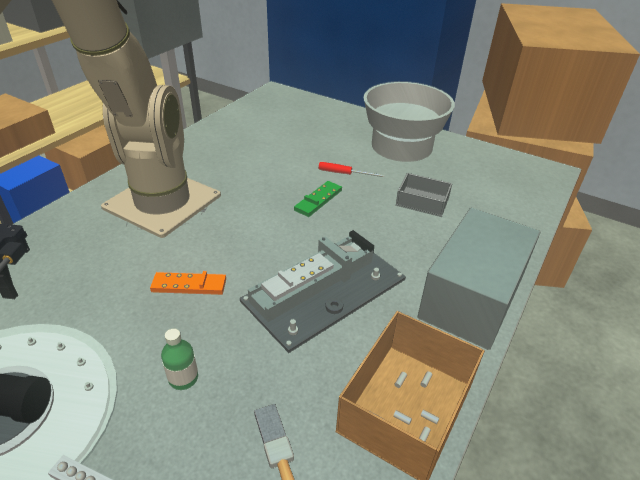

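The slide candidates in the top view are silver in the channel (365,245), green (240,303) and orange (408,330). I choose the silver one: it lies in the station, with the crossbar at (328,230) and the stop at about (297,222). Travel is toward the upper left. I'll check it in a crop and measure.

```bash
cat > h.py <<'E'
import numpy as np,cv2
from scipy.spatial.transform import Rotation as R
from bench import telemetry,camera,get_calibration,r
def ray(c,uv):
    f=240/np.tan(np.radians(c["fovy"])/2); uv=np.atleast_2d(uv).astype(float)
    d=np.c_[(uv[:,0]-c["cx"])/f,-(uv[:,1]-c["cy"])/f,-np.ones(len(uv))]
    return R.from_quat(c["rotation"]).apply(d)
def onplane(c,uv,z):
    d=ray(c,uv); return c["xyz"]+d*((z-c["xyz"][2])/d[:,2])[:,None]
def proj(c,p):
    f=240/np.tan(np.radians(c["fovy"])/2)
    q=R.from_quat(c["rotation"]).inv().apply(np.atleast_2d(p)-c["xyz"])
    return np.c_[c["cx"]+f*q[:,0]/-q[:,2],c["cy"]-f*q[:,1]/-q[:,2]]
E
python3 - <<'E'
from h import *
for n,roi in(("top",(270,170,160,120)),("scene",(225,220,190,140))):
    im=cv2.imread(f"pics/{n}0.png"); c=get_calibration(n); x,y,w,h=roi
    m=np.zeros(im.shape[:2],np.uint8); m[y:y+h,x:x+w]=(im[y:y+h,x:x+w].max(2)<85)*255
    m=cv2.morphologyEx(m,cv2.MORPH_OPEN,np.ones((3,3)))
    cs=cv2.findContours(m,0,2)[0]; k=max(cs,key=cv2.contourArea)
    hull=cv2.convexHull(k)[:,0]
    P=onplane(c,hull,.012)[:,:2]
    rc=cv2.minAreaRect((P*1000).astype(np.float32)); print(n,rc, cv2.boxPoints(rc).round(1).tolist())
    cr=cv2.resize(im[y:y+h,x:x+w],None,fx=4,fy=4,interpolation=cv2.INTER_CUBIC)
    k4=((hull-[x,y])*4).astype(int); cv2.polylines(cr,[k4],True,(0,0,255),1)
    cv2.imwrite(f"pics/{n}c.png",cr)
E
```

```text
top ((551.72509765625, -45.70257568359375), (339.3641357421875, 180.89324951171875), 71.29267883300781) [[411.6000061035156, -177.39999389648438], [583.0, -235.39999389648438], [691.7999877929688, 86.0], [520.5, 144.0]]
scene ((543.8871459960938, 138.092529296875), (32.7579345703125, 88.00627899169922), 70.59048461914062) [[496.8999938964844, 137.3000030517578], [579.9000244140625, 108.0], [590.7999877929688, 138.89999389648438], [507.79998779296875, 168.1999969482422]]
```

View pics/topc.png

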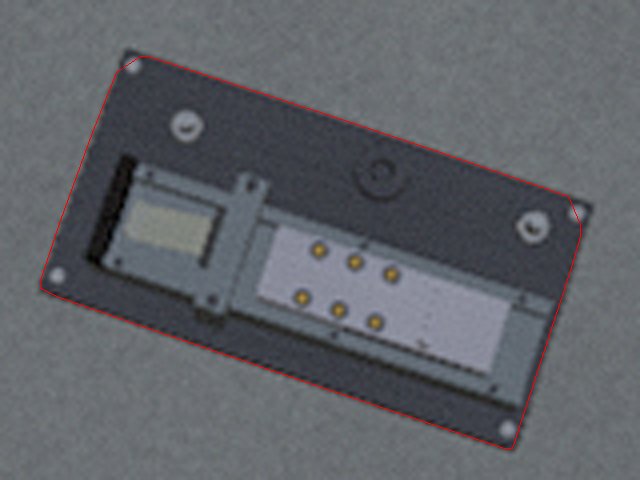

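View pics/scenec.png

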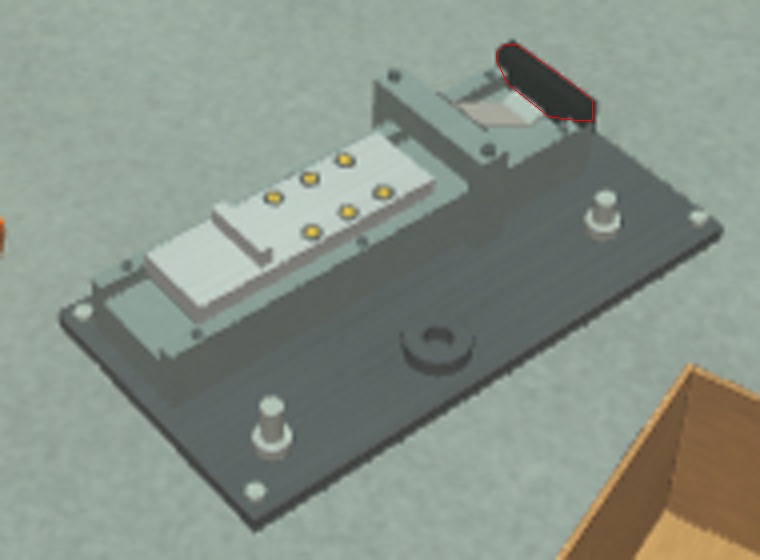

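The crops confirm the bare silver slide in the grey channel. In the scene crop its rib is at about (240,235), the crossbar at (440,110) and the stop at (545,85). In the top crop the slide corners are about (275,228), (257,297), (490,375) and (510,300).

```bash
cat >> h.py <<'E'
def tri(ca,a,cb,b):
    da,db=ray(ca,a),ray(cb,b); out=[]
    for u,v in zip(da,db):
        t=np.linalg.lstsq(np.c_[u,-v],cb["xyz"]-ca["xyz"],rcond=None)[0]
        A=ca["xyz"]+t[0]*u;B=cb["xyz"]+t[1]*v; out.append(np.r_[(A+B)/2,np.linalg.norm(A-B)])
    return np.array(out)
E
python3 - <<'E'
from h import *
T=get_calibration("top");S=get_calibration("scene")
def full(p,o): return (np.array(p)+.5)/4-.5+o
# sub-pixel slide contour: bright, low-saturation region in each view, on the plane of its top
for n,c,roi,th in(("top",T,(330,222,72,46),138),("scene",S,(255,250,85,50),175)):
    im=cv2.imread(f"pics/{n}0.png");x,y,w,h=roi
    g=cv2.resize(im[y:y+h,x:x+w,2],None,fx=4,fy=4,interpolation=cv2.INTER_CUBIC)
    m=cv2.morphologyEx((g>th).astype(np.uint8),cv2.MORPH_CLOSE,np.ones((25,25)))
    k=max(cv2.findContours(m,0,2)[0],key=cv2.contourArea)[:,0]
    P=onplane(c,full(k,[x,y]),.061)[:,:2]*1000
    print(n,cv2.minAreaRect(P.astype(np.float32)))
a=full([[275,228],[257,297],[490,375],[510,300]],[270,170])
b=full([[433,180],[380,130],[147,258],[200,305]],[225,220])
print("tri slide corners\n",tri(T,a,S,b).round(4)); print("top plane\n",onplane(T,a,.061).round(4)); print("scene plane\n",onplane(S,b,.061).round(4))
# plate corners (z=12)
a=full([[126,50],[592,205],[515,450],[40,290]],[270,170])
print("plate top\n",onplane(T,a,.012).round(4))
b=full([[722,230],[255,525],[60,318]],[225,220]);print("plate scene\n",onplane(S,b,.012).round(4))
# stop top face corners z=64 scene
b=full([[597,100],[510,42]],[225,220]);print("stop scene\n",onplane(S,b,.064).round(4))
b=full([[137,160],[103,265]],[270,170]);print("stop top\n",onplane(T,b,.064).round(4))
b=full([[262,178],[222,315],[240,172],[198,310]],[270,170]);print("bar top\n",onplane(T,b,.078).round(4))
s=telemetry.read_state();print(R.from_quat(s["eef_rot"]).as_matrix().round(3))
E
```

```text
top ((507.720947265625, -87.0517807006836), (157.19561767578125, 46.52787399291992), 71.55915069580078)
scene ((502.77313232421875, -85.25450897216797), (158.5948028564453, 56.86481475830078), 71.18492889404297)
tri slide corners
 [[ 0.5547 -0.017   0.0579  0.0013]
 [ 0.5092 -0.0038  0.0627  0.0031]
 [ 0.4584 -0.1561  0.0599  0.0027]
 [ 0.5059 -0.1708  0.0646  0.0013]]
top plane
 [[ 0.5546 -0.0166  0.061 ]
 [ 0.5082 -0.0047  0.061 ]
 [ 0.4573 -0.1569  0.061 ]
 [ 0.5071 -0.1708  0.061 ]]
scene plane
 [[ 0.5558 -0.0205  0.061 ]
 [ 0.5093 -0.0009  0.061 ]
 [ 0.4601 -0.156   0.061 ]
 [ 0.5034 -0.1685  0.061 ]]
plate top
 [[ 0.6904  0.085   0.012 ]
 [ 0.5823 -0.2345  0.012 ]
 [ 0.4139 -0.1788  0.012 ]
 [ 0.5212  0.1415  0.012 ]]
plate scene
 [[ 0.6919  0.0816  0.012 ]
 [ 0.5844 -0.2379  0.012 ]
 [ 0.4169 -0.1809  0.012 ]]
stop scene
 [[0.6023 0.0879 0.064 ]
 [0.5342 0.107  0.064 ]]
stop top
 [[0.5995 0.075  0.064 ]
 [0.5285 0.0965 0.064 ]]
bar top
 [[ 0.5844 -0.0076  0.078 ]
 [ 0.4931  0.0183  0.078 ]
 [ 0.5884  0.0069  0.078 ]
 [ 0.4963  0.0339  0.078 ]]
[[ 0.906  0.424 -0.001]
 [ 0.424 -0.906  0.001]
 [-0.    -0.001 -1.   ]]
```

Request:
{"op": "drive_tool", "data": {"series": [0,0,-9.26,9.66,-7.34,0.5,-1,0,0,-9.26,9.66,-7.34,0.5,-1,0,0,-9.26,9.66,-7.34,0.5,-1,0,0,-9.26,9.66,-7.34,0.5,-1,0,0,-9.26,9.66,-7.34,0.5,-1,0,0,-9.26,9.66,-7.34,0.5,-1,0,0,-9.26,9.66,-7.34,0.5,-1,0,0,-9.26,9.66,-7.34,0.5,-1,0,0,-9.26,9.66,-7.34,0.5,-1,0,0,-9.26,9.66,-7.34,0.5,-1], "grip_force": 10}}

```text
time: 0.93
ee_pos: [0.4587, -0.1955, 0.2273]
eef_rot: [0.812, 0.583, -0.0, 0.0]
ft_force: [1.6, -0.8, -0.3]
width: 0.0281
grip_force: 0.0
```

Request:
{"op": "drive_tool", "data": {"series": [0,0,0,0,0,0,-1,0,0,0,0,0,0,-1,0,0,0,0,0,0,-1]}}

```text
time: 1.18
ee_pos: [0.4581, -0.1978, 0.2271]
eef_rot: [0.812, 0.584, -0.0, -0.0]
ft_force: [0.3, 0.1, -0.4]
width: 0.0085
grip_force: 0.0
```

Run:
```python
from h import *
s=telemetry.read_state();c=get_calibration("wrist");im=camera("wrist");cv2.imwrite("pics/w1.png",im[:,:,::-1])
M=R.from_quat(s["eef_rot"]);print(s["ee_pos"],s["width"],s["ft_force"],M.as_matrix().round(3),c)
d=np.array([.4904,-.1363,.16])-s["ee_pos"];print(M.inv().apply(d)/.04, 71.4-np.degrees(np.arctan2(M.as_matrix()[1,0],M.as_matrix()[0,0])))
```

```text
[ 0.45808643 -0.19780783  0.22712029] 0.008524266051552085 [ 0.33709045  0.12046901 -0.42723386] [[ 0.319  0.948 -0.001]
 [ 0.948 -0.319 -0.   ]
 [-0.    -0.001 -1.   ]] {'fovy': 67.54074736329446, 'cx': 324.75088461748345, 'cy': 244.5544352076817, 'xyz': array([ 0.48132162, -0.12961144,  0.36708892]), 'rotation': array([-0.13130447,  0.02213033, -0.16066924,  0.97798506])}
[1.71568079 0.27591596 1.67723883] 0.005032608944787853
```

View pics/w1.png

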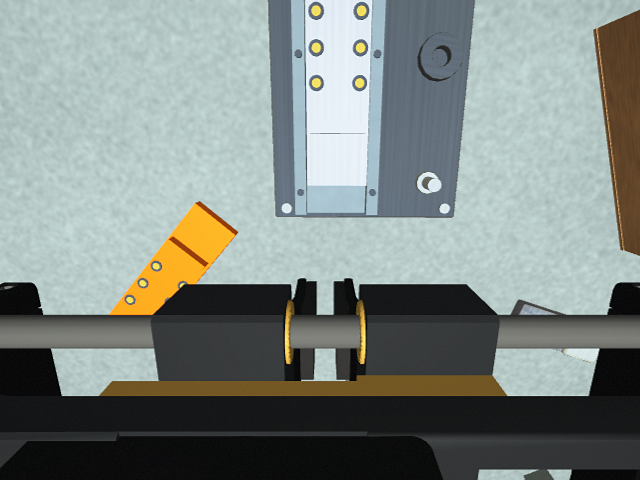

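The wrist view shows the slide tail edge at row 185 (columns 307–368) and the rib line at row 132 (columns 308–369). The channel is aligned with the tool's x.

Run:
```python
from h import *
c=get_calibration("wrist"); M=R.from_quat(telemetry.read_state()["eef_rot"]); e=telemetry.read_state()["ee_pos"]
for nm,uv,z in(("tail",[[307,185],[368,185]],.061),("rib base",[[308,132],[369,132]],.061),("rib top",[[308,132],[369,132]],.073),("screw",[[302,54],[306,192],[377,54],[373,192]],.051),("platecorner",[[275,216],[454,216]],.012)):
    P=onplane(c,uv,z); print(nm,P.round(4).tolist(),"tool mm",((M.inv().apply(P-e))*1000).round(1).tolist())
```

```text
tail [[0.4565, -0.1553, 0.061], [0.5054, -0.1719, 0.061]] tool mm [[40.6, -15.0, 166.2], [40.6, 36.6, 166.2]]
rib base [[0.4716, -0.1152, 0.061], [0.5186, -0.1312, 0.061]] tool mm [[83.4, -13.6, 166.2], [83.4, 36.0, 166.1]]
rib top [[0.4719, -0.1158, 0.073], [0.5171, -0.1311, 0.073]] tool mm [[83.0, -13.1, 154.2], [82.9, 34.6, 154.1]]
screw [[0.4865, -0.0572, 0.051], [0.4528, -0.1616, 0.051], [0.5431, -0.0764, 0.051], [0.5085, -0.1805, 0.051]] tool mm [[143.2, -18.1, 176.1], [33.5, -16.5, 176.2], [143.1, 41.7, 176.1], [33.4, 42.3, 176.2]]
platecorner [[0.4118, -0.178, 0.012], [0.582, -0.2358, 0.012]] tool mm [[4.7, -50.0, 215.2], [4.6, 129.6, 215.1]]
```

Request:
{"op": "drive_tool", "data": {"series": [0,0,0,0.9,0.295,0.5,-1,0,0,0,1.76,0.295,1.2,-1,0,0,0,1.76,0.295,2.0,-1,0,0,0,1.76,0.295,2.8,-1,0,0,0,1.76,0.295,3.2,-1,0,0,0,1.76,0.295,3.4,-1,0,0,0,1.76,0.295,3.4,-1,0,0,0,1.76,0.295,3.4,-1]}}

```text
time: 1.9
ee_pos: [0.4922, -0.1355, 0.092]
eef_rot: [0.813, 0.583, 0.0, 0.0]
ft_force: [-0.1, -1.0, 0.4]
width: 0.0006
grip_force: 0.0
```

Run:
```python
from h import *
cv2.imwrite("pics/w2.png",camera("wrist")[:,:,::-1])
```

```text
(no output)
```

View pics/w2.png

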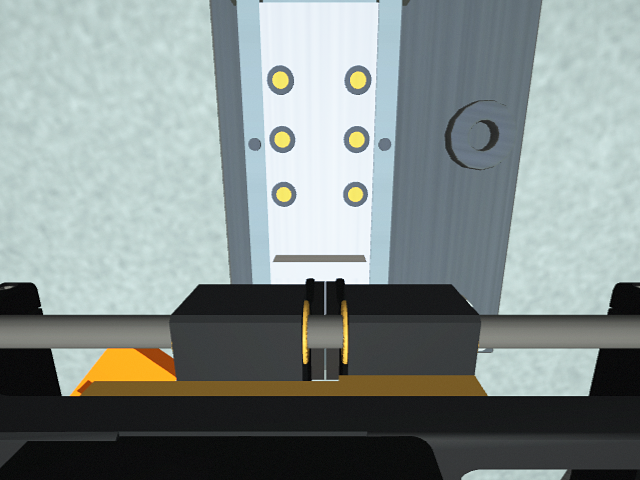

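The closed fingers (324,330) are centred behind the rib (273–366, row 258), above the pad. I'll press down next.

Request:
{"op": "drive_tool", "data": {"series": [0,0,0,0,0,0.1,-1,0,0,0,0,0,0.2,-1,0,0,0,0,0,0.25,-1,0,0,0,0,0,0.3,-1,0,0,0,0,0,0.35,-1,0,0,0,0,0,0.35,-1]}}

```text
time: 2.45
ee_pos: [0.4927, -0.1349, 0.0777]
eef_rot: [0.812, 0.583, 0.0, 0.001]
ft_force: [0.2, -1.9, 6.0]
width: 0.0008
grip_force: 2.9
```

Request:
{"op": "drive_tool", "data": {"series": [0,0,0,0,0,0.05,-1,0,0,0,0,0,0.08,-1,0,0,0,0,0,0.08,-1,0,0,0,0,0,0.08,-1]}}

```text
time: 2.78
ee_pos: [0.4928, -0.135, 0.0763]
eef_rot: [0.812, 0.583, 0.0, 0.001]
ft_force: [-8.4, 0.4, 26.4]
width: 0.0003
grip_force: 13.0
```

Request:
{"op": "drive_tool", "data": {"series": [0,0,0,0.1,0,0,-1,0,0,0,0.2,0,0,-1,0,0,0,0.3,0,0,-1,0,0,0,0.4,0,0,-1,0,0,0,0.4,0,0,-1]}}

```text
time: 3.2
ee_pos: [0.4982, -0.1229, 0.0763]
eef_rot: [0.813, 0.582, -0.001, 0.003]
ft_force: [-4.3, -11.5, 21.6]
width: 0.0003
grip_force: 10.4
```

Run:
```python
from h import *
a=camera("scene")[200:360,225:425];b=camera("wrist")[:300,170:470]
a=cv2.resize(a,None,fx=2.4,fy=2.4);b=cv2.resize(b,(300,a.shape[0]))
cv2.imwrite("pics/m3.png",np.hstack([a,b])[:,:,::-1])
```

```text
(no output)
```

View pics/m3.png

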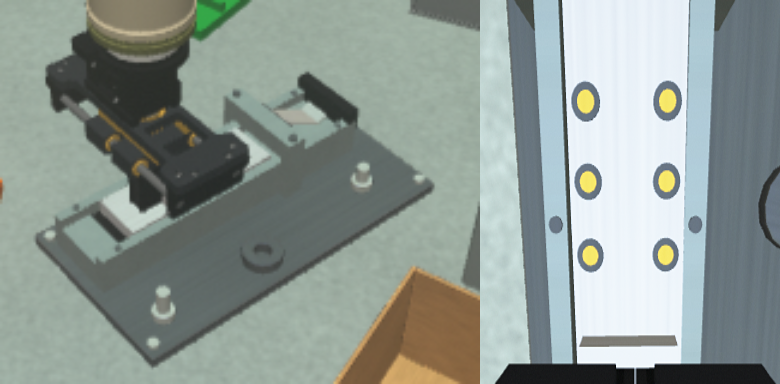

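The slide has moved forward flush, with the fingers against the rib. I'll keep pushing.

Request:
{"op": "drive_tool", "data": {"series": [0,0,0,0.1,0,0,-1,0,0,0,0.2,0,0,-1,0,0,0,0.3,0,0,-1,0,0,0,0.4,0,0,-1,0,0,0,0.5,0,0,-1,0,0,0,0.6,0,0,-1,0,0,0,0.7,0,0,-1,0,0,0,0.8,0,0,-1,0,0,0,0.9,0,0,-1,0,0,0,1.0,0,0,-1]}}

```text
time: 4.13
ee_pos: [0.5107, -0.0865, 0.0764]
eef_rot: [0.813, 0.582, -0.001, 0.003]
ft_force: [-6.5, -15.5, 23.2]
width: 0.0006
grip_force: 11.6
```

Request:
{"op": "drive_tool", "data": {"series": [0,0,0,0.1,0,0,-1,0,0,0,0.2,0,0,-1,0,0,0,0.3,0,0,-1,0,0,0,0.4,0,0,-1,0,0,0,0.5,0,0,-1,0,0,0,0.6,0,0,-1,0,0,0,0.7,0,0,-1,0,0,0,0.8,0,0,-1,0,0,0,0.9,0,0,-1,0,0,0,1.0,0,0,-1]}}

```text
time: 4.97
ee_pos: [0.5222, -0.0527, 0.0764]
eef_rot: [0.814, 0.58, -0.004, 0.004]
ft_force: [-15.5, -29.7, 32.0]
width: 0.0006
grip_force: 19.6
```

Run:
```python
from h import *
print(telemetry.read_state()["ft_force"])
a=camera("scene")[200:360,225:425];b=camera("wrist")[:300,170:470]
a=cv2.resize(a,None,fx=2.4,fy=2.4);b=cv2.resize(b,(300,a.shape[0]))
cv2.imwrite("pics/m4.png",np.hstack([a,b])[:,:,::-1])
```

```text
[-15.54136019 -29.65870673  32.0470369 ]
```

View pics/m4.png

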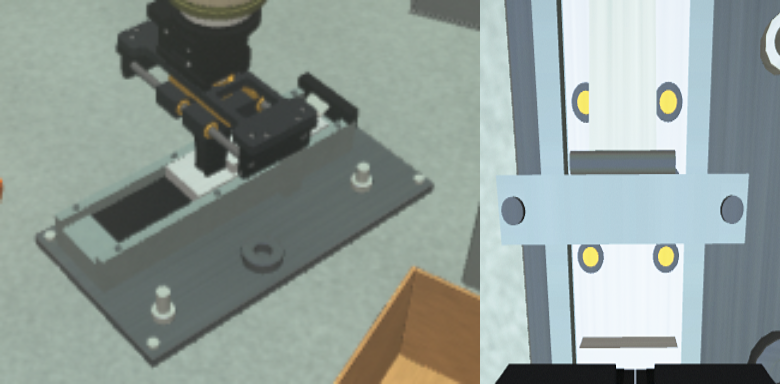

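The nose is past the bar and leaf, and the black rest is visible behind the tail. About 20 mm remain, so I'll go on in smaller steps.

Request:
{"op": "drive_tool", "data": {"series": [0,0,0,0.06,0,0,-1,0,0,0,0.12,0,0,-1,0,0,0,0.18,0,0,-1,0,0,0,0.24,0,0,-1,0,0,0,0.3,0,0,-1,0,0,0,0.3,0,0,-1]}}

```text
time: 5.57
ee_pos: [0.5265, -0.0401, 0.0764]
eef_rot: [0.814, 0.581, -0.003, 0.004]
ft_force: [-13.5, -25.7, 31.7]
width: 0.0002
grip_force: 18.4
```

Request:
{"op": "drive_tool", "data": {"series": [0,0,0,0.05,0,0,-1,0,0,0,0.1,0,0,-1,0,0,0,0.15,0,0,-1,0,0,0,0.2,0,0,-1,0,0,0,0.2,0,0,-1,0,0,0,0.2,0,0,-1]}}

```text
time: 6.07
ee_pos: [0.5277, -0.0366, 0.0763]
eef_rot: [0.815, 0.58, -0.006, 0.005]
ft_force: [-20.2, -37.7, 39.2]
width: 0.0004
grip_force: 25.5
```

Run:
```python
from h import *
s=camera("scene"); a=s[205:330,235:385];b=camera("wrist")[:300,170:470];t=camera("top")[180:290,275:425]
a=cv2.resize(a,(420,350),interpolation=cv2.INTER_CUBIC);b=cv2.resize(b,(350,350))
cv2.imwrite("pics/m5.png",np.hstack([a,b])[:,:,::-1]);cv2.imwrite("pics/t5.png",cv2.resize(t,None,fx=5,fy=5,interpolation=cv2.INTER_CUBIC)[:,:,::-1])
```

```text
(no output)
```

View pics/m5.png

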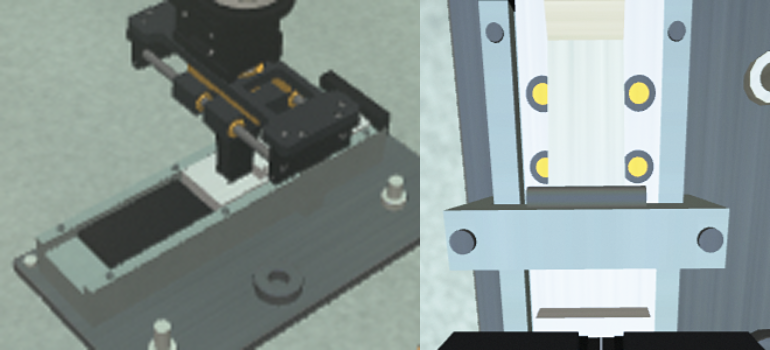

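The tail is at the front end of the rest, which is still down, so the slide isn't home yet. I'll ease the down-force slightly and push further.

Request:
{"op": "drive_tool", "data": {"series": [0,0,0,0.03,0,-0.01,-1,0,0,0,0.06,0,-0.02,-1,0,0,0,0.09,0,-0.02,-1,0,0,0,0.12,0,-0.02,-1,0,0,0,0.12,0,-0.02,-1]}}

```text
time: 6.63
ee_pos: [0.5277, -0.0363, 0.0764]
eef_rot: [0.816, 0.578, -0.009, 0.006]
ft_force: [-23.8, -50.2, 37.5]
width: 0.0005
grip_force: 31.9
```

Run:
```python
from h import *
S=get_calibration("scene");u=np.array([np.cos(np.radians(71.4)),np.sin(np.radians(71.4))]);v=np.array([-u[1],u[0]])
s=camera("scene")[205:330,235:385];w=camera("wrist")[:150,240:400]
a=cv2.resize(s,(400,333),interpolation=cv2.INTER_CUBIC);b=cv2.resize(w,(355,333),interpolation=cv2.INTER_CUBIC);b0=cv2.resize(cv2.imread("pics/t5.png"),(400,260))[:,:,::-1]
cv2.imwrite("pics/m6.png",np.vstack([np.hstack([a,b]),np.hstack([b0,np.zeros((260,355,3),np.uint8)])])[:,:,::-1])
```

```text
(no output)
```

View pics/m6.png

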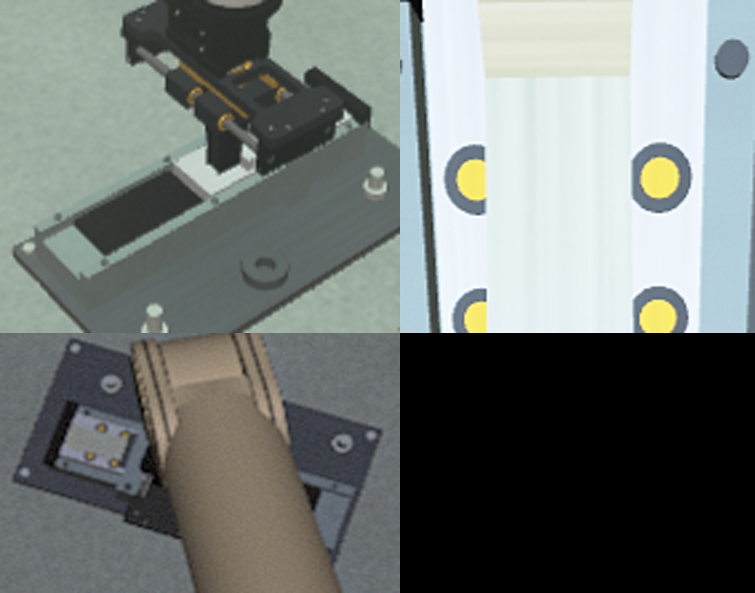

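The top view shows the nose next to the black stop (about 67,440). My picture budget is spent, so I'll check numerically from here.

```bash
cat >> h.py <<'E'
u=np.array([np.cos(np.radians(71.4)),np.sin(np.radians(71.4))]);v=np.array([-u[1],u[0]]);C0=np.array([.507,-.087])
def prof(img,c,d,lat,z):
    P=np.array([np.r_[C0+u*a+v*lat,z] for a in d]);q=proj(c,P).astype(np.float32)
    return cv2.remap(img.max(2).astype(np.float32),q[:,0].copy(),q[:,1].copy(),1).ravel().astype(int)
def dark(img):
    m=(img[240:330,240:330].max(2)<55).astype(np.uint8); k=max(cv2.findContours(m,0,2)[0],key=cv2.contourArea)
    return cv2.contourArea(k),cv2.boxPoints(cv2.minAreaRect(k)).round(1).tolist(),cv2.boundingRect(k)
E
python3 - <<'E'
from h import *
t=camera("top");T=get_calibration("top");d=np.arange(.15,.206,.003)
print((d*1000).astype(int))
for l in(-.02,.02,.016,-.016):print(l,prof(t,T,d,l,.054))
s=camera("scene");S=get_calibration("scene");d2=np.arange(-.11,.04,.005)
print((d2*1000).astype(int));print("scene rest profile now",prof(s,S,d2,0,.04))
m4=cv2.resize(cv2.imread("pics/m4.png")[:,:480],(200,160),interpolation=cv2.INTER_AREA);f=np.full((480,640,3),255,np.uint8);f[200:360,225:425]=m4
print("m4",prof(f,S,d2,0,.04))
d3=np.arange(-.04,.041,.004)  # lateral profile at d=-40
for nm,im in(("now",s),("m4",f)):
    P=np.array([np.r_[C0+u*-.045+v*a,.04] for a in d3]);q=proj(S,P).astype(np.float32);print(nm,cv2.remap(im.max(2),q[:,0].copy(),q[:,1].copy(),1).ravel())
E
```

```text
[150 153 156 159 162 165 168 171 174 177 180 183 186 189 192 195 198 201
 204]
-0.02 [ 98 134 110 114 149 154 152 155 156 156 160 105  20  28  28  40  66  70
  73]
0.02 [132 111 117 149 153 151 151 150 151 152 155 109  20  28  26  37  64  77
  76]
0.016 [113 139 102 126 158 155 154 154 153 157 154 111  44  31  21  44  72  73
  75]
-0.016 [108 114 106 131 151 148 148 147 146 147 139 102  36  21  24  44  68  74
  67]
[-110 -105  -99  -94  -89  -84  -79  -74  -69  -64  -59  -54  -49  -44
  -39  -34  -29  -24  -19  -14   -9   -4    0    5   10   15   20   25
   30   35]
scene rest profile now [102 158 165 165 165 165 166  57  55  54  54  55  54  53  54  54  53  52
  53  53  52  52  52  51  51  51  51 114 132 208]
m4 [104 154 165 166 166 166 165  72  55  54  54  54  54  54  53  53  53  52
  52  52  52  51  51  66 121 159 210 211 211 181]
now [ 99  99  97 117 161 161 102  54  54  54  54  55  55  54  56  55  56  56
  82 123 161]
m4 [ 99  99  98 120 160 158 101  56  53  54  54  54  54  54  55  56  66  89
 100 124 158]
```

The slide's bright top runs straight up to the black stop with no floor gap. The rest's far edge has shifted 6 mm on the flush plane, so the rest has popped up. I'll unload the push and the press together, then back away.

Request:
{"op": "drive_tool", "data": {"series": [0,0,0,-0.06,0,-0.01,-1,0,0,0,-0.12,0,-0.02,-1,0,0,0,-0.16,0,-0.03,-1,0,0,0,-0.16,0,-0.03,-1]}}

```text
time: 7.17
ee_pos: [0.5275, -0.0366, 0.0765]
eef_rot: [0.815, 0.58, -0.004, 0.004]
ft_force: [-7.3, -33.3, 11.8]
width: 0.0004
grip_force: 19.3
```

Request:
{"op": "drive_tool", "data": {"series": [0,0,0,-0.06,0,0,-1,0,0,0,-0.12,0,0,-1,0,0,0,-0.14,0,0,-1,0,0,0,-0.14,0,0,-1]}}

```text
time: 7.5
ee_pos: [0.527, -0.0368, 0.0765]
eef_rot: [0.813, 0.582, -0.001, 0.003]
ft_force: [1.0, -16.6, 3.5]
width: 0.0005
grip_force: 13.2
```

Request:
{"op": "drive_tool", "data": {"series": [0,0,0,-0.06,0,0,-1,0,0,0,-0.12,0,-0.01,-1,0,0,0,-0.18,0,-0.02,-1,0,0,0,-0.24,0,-0.03,-1,0,0,0,-0.24,0,-0.03,-1]}}

```text
time: 7.92
ee_pos: [0.5234, -0.0405, 0.0772]
eef_rot: [0.812, 0.583, -0.0, -0.0]
ft_force: [-0.1, 0.6, -0.5]
width: 0.0003
grip_force: 0.0
```

Contact is broken cleanly. Now I'll go up and check before leaving.

Request:
{"op": "drive_tool", "data": {"series": [0,0,0,-0.05,0,-0.3,-1,0,0,0,-0.1,0,-1.0,-1,0,0,0,-0.1,0,-2.0,-1,0,0,0,-1,0,-3,-1,0,0,0,-2,0,-4,-1,0,0,0,-3,0,-4,-1,0,0,0,-4,0,-4,-1,0,0,0,-5,0,-4,-1,0,0,0,-5,0,-4,-1,0,0,0,-5,0,-4,-1]}}

```text
time: 8.75
ee_pos: [0.4578, -0.2347, 0.2384]
eef_rot: [0.814, 0.581, -0.0, 0.001]
ft_force: [-0.0, -0.1, 0.2]
width: 0.0001
grip_force: 0.0
```

Run:
```python
from h import *
print(telemetry.read_state()["ee_pos"])
t=camera("top");T=get_calibration("top");d=np.arange(.15,.206,.003);print((d*1000).astype(int))
for l in(-.02,.02):print(l,prof(t,T,d,l,.054))
s=camera("scene");S=get_calibration("scene");d2=np.arange(-.11,.06,.003)
print((d2*1000).astype(int));print("rest->tail z40",prof(s,S,d2,0,.04));print("z47",prof(s,S,d2,0,.047))
d3=np.arange(-.04,.041,.004);P=np.array([np.r_[C0+u*-.045+v*a,.04] for a in d3]);q=proj(S,P).astype(np.float32);print("lat",cv2.remap(s.max(2),q[:,0].copy(),q[:,1].copy(),1).ravel())
```

```text
[ 0.45781874 -0.23470609  0.23838262]
[150 153 156 159 162 165 168 171 174 177 180 183 186 189 192 195 198 201
 204]
-0.02 [111 133 110 114 151 155 156 155 153 155 164 105  21  20  29  33  65  71
  72]
0.02 [133 115 113 149 154 157 158 151 155 154 154 113  19  27  28  41  70  74
  71]
[-110 -107 -104 -100  -97  -94  -91  -88  -85  -82  -79  -76  -73  -70
  -67  -64  -61  -58  -55  -52  -49  -46  -43  -40  -37  -34  -31  -28
  -25  -22  -19  -16  -13  -10   -7   -4   -1    1    4    7   10   13
   16   19   22   25   28   31   34   37   40   43   46   49   52   55
   58]
rest->tail z40 [103 130 165 166 167 167 167 167 168 168 167 119  56  54  56  56  56  55
  55  55  55  55  55  55  56  55  55  55  54  55  55  55  55  56  55  56
  55  55  55  55  55  57  56  56  64 116 126 146 209 215 215 215 216 216
 216 216 217]
z47 [140 166 166 166 167 170 171 170 168 167  99  53  55  56  56  55  55  56
  55  55  55  55  55  55  55  55  55  55  55  55  55  56  56  56  55  55
  56  56  55  55  55  56  57  88 126 129 173 213 213 214 213 214 214 214
 215 216 216]
lat [101 101  99 119 164 163 104  55  55  56  56  55  56  56  56  56  55  56
  83 124 162]
```

```bash
python3 -c "
from bench import r
print(r.close_job())"
```

```text
the job is handed in; nothing more can be done
None
```

The slide is home against the end stop with the sprung rest popped up behind its tail, the hand is clear, and the job was handed in at about 9 s; the last checks were numeric, because all 10 picture views were used.

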